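# Reset the tripped cut-out of a vial heater behind its push-latch hatch

### The job

The block heater for dye vials has tripped. With closed fingers, press the ribbed front edge of its service hatch down once and let go, keep off while the hatch pops up and folds back by itself, and once it is fully open wait two seconds more to see that it stays so; then push the round cut-out button that stands proud inside fully home and draw away, leaving the hatch open. Nothing is to be gripped or lifted: do not lever or push the hatch round by hand or shut it again, and leave the two vials, the beaker, the timer and the brush where they are.

Things in the scene. Friction and masses are not known exactly. Their poses are not given: they have to be found in the camera images.
- heater: White dry-block heater fixed on the worktop, 160 mm deep (x), 210 mm wide (y), deck 75 mm high; origin at the centre of its underside, z up. Its front faces its -x; there a sloped grey display pod reaches 17 mm farther out. On the deck's +y side a bare metal plate with two wells holds two brown vials, tops 145 mm above the worktop; on the -y side is the service hatch.
- hatch (a joint): Hatch, white cover 59 (x) x 76 mm (y) on the deck, top 91 mm up, hinged at its rear (heater's +x). Rad: 0 shut and latched, negative pressed in, 2.75 folded back nearly flat. Push-push latch: pressed past -0.1 (about 5 mm at the pad, 3 to 5 N; stop at 6.4 mm) and let go, a damped spring (2.6 N at the pad) swings it open in about 2 s. A shallower press leaves it latched; pressing it down again latches it shut.
- hatch_pad (a point): Point on the hatch's upper face in the middle of the ribbed press pad, 11.5 mm behind the hatch's front edge and 47.5 mm in front of the hinge; it moves with the hatch. With the hatch shut it lies 91 mm above the worktop and its z is up.
- hatch_hinge (a point): Middle of the hatch's hinge line, 88 mm above the worktop, 9 mm to the +x and 45 mm to the -y side of the heater's origin; the line runs along the heater's y.
- cutout (a joint): White round push button of the thermal cut-out, 12 mm across in a bare metal collar 19 mm across, in the compartment under the hatch. Value in m: 0 = tripped, standing proud; 0.006 = fully home. It has no spring: it slides straight down with about 4 N of friction and stays where it is left.
- cutout_top (a point): Centre of the button's top: 22 mm to the -x and 67 mm to the -y side of the heater's origin, 83 mm above the worktop when tripped, 77 mm when home. That is still 2 mm above the deck, so a wide fingertip can push it home. The compartment opening is 60 (x) x 80 mm (y), centred 22 mm to -x and 45 mm to -y of that origin. A grey slotted fuse cap 44 mm to its +y lies below deck level; leave it.
- vial_front: Brown vial with a black cap, 43 mm across, 117 mm tall, standing in the front well, 47 mm deep; origin at the centre of its base.
- vial_rear: The same kind of vial in the rear well.
- beaker: Clear plastic beaker, 71 mm across, 88 mm tall, on the worktop beside the heater's -y side; origin at the centre of its base.
- timer: White round twist timer, 63 mm across, 36 mm tall, on the worktop beside the heater's +y side; origin at the centre of its base.
- tint_brush: Purple tint brush, 208 mm long, 44 mm wide, 9 mm thick, lying on the worktop in front of the heater; origin near its middle, on its underside.

How it is judged (in metres and radians):
On the way, in this order (a step that is already met when the one before it is completed fails the run):
1. the hatch is pressed in at its front edge until the latch lets go (value of joint hatch below -0.065 rad and contact force between hatch and the fingers above 0.5 N), for 0.02 s.
2. the hatch has popped, has folded back by itself and stays open for 0.8 s with nothing touching it and the button not yet pushed (value of joint hatch above 2.4 rad and not (contact force between hatch and the fingers above 0.3 N or contact force between hatch and the arm above 0.3 N) and value of joint cutout below 0.004 m), for 0.8 s.
3. the cut-out button is pushed fully home while the hatch stands open (value of joint cutout above 0.005 m and value of joint hatch above 2.4 rad), for 0.2 s.
At the end, for the whole second after the job is handed in: The hatch stands open and still (over 2.4 rad), the cut-out button is home to within 1 mm, both vials stand in their wells (within 12 mm of where they were) and the beaker, timer and brush are within 20 mm of where they were (all of step 3 and velocity of joint hatch between -0.1 and 0.1 rad/s and distance of each of vial_front, vial_rear from where it was at the start of the episode below 0.012 m and distance of each of beaker, timer, tint_brush from where it was at the start of the episode below 0.02 m); the robot touches nothing.
It fails at once if the hatch is shut again once it has popped (it is pressed once only) ((value of joint hatch between 0.03 and 0.12 rad and velocity of joint hatch below -0.2 rad/s and (contact force between hatch and the fingers above 1 N or contact force between hatch and the arm above 1 N)) or (value of joint hatch between 0.12 and 2.4 rad and velocity of joint hatch below -0.8 rad/s and (contact force between hatch and the fingers above 1 N or contact force between hatch and the arm above 1 N))).
It fails at once if the hatch is levered or pushed round by hand instead of opening by its own spring (value of joint hatch above 0.15 rad and (contact force between hatch and the fingers above 6 N or contact force between hatch and the arm above 6 N)).
It fails at once if a vial is lifted, or shifted by more than 12 mm (distance of any of vial_front, vial_rear from where it was at the start of the episode above 0.012 m).
It fails at once if the beaker, timer or brush is lifted or pushed away by more than 20 mm (distance of any of beaker, timer, tint_brush from where it was at the start of the episode above 0.02 m).
It also fails if it takes over 38 s, if anything falls off the work surface, if the arm or the gripper's body presses on something with over 40 N, if the wrist force passes 120 N, or if a joint passes its speed limit or range.

### The arm

A 6-joint arm with a two-finger parallel gripper is mounted at the origin on a cart in front of the work surface, level with it; the furniture and walls round the work are solid. World frame = base frame: x ahead of the robot, y to its left, z up, the work surface at z = 0. Lengths are in mm, angles in rad, forces in N, time in s.
With the tool pointing down it reaches from about 300 to 750 mm from the base axis. Payload 8.5 kg.
Tool frame: the origin (TCP) lies at the very end of the fingers, on their centre line; the grasp point (between the pads) lies 19 mm behind it; z points along the fingers, y is the line along which they close (so a half turn about z gives the same grasp; the last joint's range is limited). The gripper opens to 85 mm and grips with 20 to 120 N. Pads are 22 mm wide; open, the fingers measure 114 mm over their backs; the gripper's body (76 mm by 85 mm) begins 54 mm behind the grasp point. The pads swing forward as they close: fully open they stand 13 mm farther back than shut.
Start: joints at [-0.215, 0.381, 1.297, -0, 1.464, -0.215], TCP at [549.982, 0.002, 231.322] pointing down, gripper open.
Joint ranges: [-3.11, 3.11], [-0.89, 2.33], [0.22, 2.48], [-1.42, 4.56], [0.17, 2.85], [-2.88, 2.88]. Speed limits (rad/s): [2.39, 2.39, 3.14, 3.14, 3.14, 3.14].

### API

Orientations are given as a unit quaternion [w, x, y, z].
In Python, from bench import robot, eyes, job_done gives the robot as it stands.
- The arm moves only by the tool play_rows, never from a script. Its argument "series" is a list that holds one entry, the list of rows, each a list of 5 numbers: the shift along the world's x, y, z in cm, then the turn about the world's z in degrees, then the finger opening in cm, from 0 to 8.54. A call has 1 to 12 rows; each row is the pose to reach, as a shift and turn from the pose commanded when the call began; what a row does not reach only later rows make up. A row lasts 1/10 s, in which the tool goes at most 50 mm and 8.59 degrees, less where a joint would pass 70% of its speed; a pose out of reach is approached as far as the arm can. A call with a gripper value outside its range is refused whole. The fingers move at their own pace and stop on an object; "force" is the grip in N (left out, the last holds). Time passes only in rows, so rows that repeat a pose let the fingers close. It gives the time, the measured TCP pose, the force, the opening and the grip force at its end, in the units of the state.
- robot.sense(): the state, without advancing time (a new reading comes with each control period).
- eyes.read_camera(name): name is "scene" or "side" or "wrist"; returns a dict with "img" (420x560x3 uint8, red, green, blue), "depth" (420x560 float32, mm along the optical axis (not along the pixel's ray), 0 where there is no reading), "vertical_fov" (degrees; the focal length in pixels is half the picture's height over the tangent of half this angle, whatever the lens; pixels are square), "cx", "cy" (the principal point, pixels), "R" (3x3) and "t" (3): a world point X has camera coordinates R X + t; the wrist camera has in their place "mount" (4x4, takes a point from camera to tool coordinates, whose origin is the TCP and whose axes are the flange's). Camera axes: x right, y down, z forward; pixel columns grow to the right and rows downward; lengths in mm; the calibration is good to about 2 mm. The wrist camera is an equidistant fisheye: a pixel r from the principal point sees the ray r / f radians off the axis. A picture is of the moment at which its call begins: read the wrist's pose just before it.
- job_done(): hands the job in; it is judged then, once.
Trained networks look in a picture, given as the dict that the camera call returned (one of the last four; its "shot" number tells which), for a name from the list of things; names that differ only in an ending like _2 or _b are one class to them, and where a whole thing is asked for, a point or a joint stands for the part that bears it (a point fixed in the world has none). Each returns a list of dicts, best first, with "p" (0 to 1); they miss things now and then, are a little off and sometimes report something else, mostly with a low value. They report only what shows in the picture. A call takes as long as a camera call.
- eyes.trace(picture, label): "region" (420x560 bool, what is visible of it) and "pixel" ([row, column] in pixels, amid what is visible of it).
- eyes.pinpoint(picture, label): "pixel" ([row, column] in pixels: a listed point, or the origin of a listed thing).
The state is a dict: "clock": time; "joints": joint angles; "qd": joint speeds; "tau": joint torques, N m; "tcp_pos": TCP position; "ee_rot": TCP orientation; "force": force on the tool from outside, world axes, zero at the start; "wrist_torque": the same for the moment, N m; "width": opening from 0.0 (shut) to 1.0 (fully open); "gripper_force": force on a finger pad.
Only numpy, scipy, OpenCV 4.12 (cv2) and the standard library are available. Lean on these libraries where they do the work, as an engineer would, in place of code of your own. Each camera call takes 0.05 s, during which the arm holds its last target. There are 200 camera calls.

## Working session

There is one attempt and no reset: what is moved stays moved. The work goes in short steps, Python scripts to look and compute and a tool call to move; the robot and the scene stay as the last step left them, time stands still between calls to the robot, and variables do not carry over. Pictures are saved under pics/ and viewed, at most 10 in all, crops included, and the job is handed in when it is done.

Besides the shell and the picture viewer there is one more tool, called after ">>>" by a JSON object that holds its "name" and its "arguments". play_rows: Moves the arm, as the interface text tells. Its arguments: {"type":"object","properties":{"series":{"type":"array"},"force":{"type":"number"}},"required":["series"]}

```bash
mkdir -p pics; cat > h.py <<'E'
import numpy as np, cv2
from bench import robot, eyes, job_done
def ray(c,px):
    f=210/np.tan(np.radians(c["vertical_fov"]/2)); return np.array([(px[1]-c["cx"])/f,(px[0]-c["cy"])/f,1.])
def at_z(c,px,z):
    R=np.array(c["R"]);t=np.array(c["t"]);o=-R.T@t;d=R.T@ray(c,px);return o+d*(z-o[2])/d[2]
def at_d(c,px):
    r,q=int(round(px[0])),int(round(px[1]));D=np.median(c["depth"][r-1:r+2,q-1:q+2]);R=np.array(c["R"]);return R.T@(ray(c,px)*D-np.array(c["t"]))
E
python3 - <<'E'
from h import *
s=robot.sense();print(s["clock"],s["tcp_pos"],s["ee_rot"],s["force"])
for n in("scene","side"):
    c=eyes.read_camera(n);cv2.imwrite(f"pics/{n}0.png",c["img"][:,:,::-1])
    for l,z in(("hatch_pad",91),("hatch_hinge",88),("heater",0),("cutout_top",83),("vial_front",28),("vial_rear",28),("beaker",0),("timer",0),("tint_brush",0)):
        for p in eyes.pinpoint(c,l)[:1]:
            print(n,l,round(p["p"],2),np.round(p["pixel"]),at_z(c,p["pixel"],z).round(1),at_d(c,p["pixel"]).round(1))
E
```

```text
0.0 [5.49722750e+02 5.63426041e-02 2.30699374e+02] [-6.03598389e-04  7.07115419e-01  7.07097769e-01 -4.07180899e-04] [ 0.50453035  0.29633701 -0.20825862]
scene hatch_pad 0.8 [239. 244.] [ 476.6 -234.    91. ] [ 477.4 -232.6   89.9]
scene hatch_hinge 0.92 [248. 270.] [ 500.6 -271.8   88. ] [ 499.6 -273.2   89.2]
scene heater 0.81 [279. 279.] [ 535.3 -252.5    0. ] [ 478.8 -329.6   74.8]
scene beaker 0.75 [344. 219.] [ 376.7 -329.5    0. ] [ 366.2 -350.7   24.3]
scene timer 0.53 [250. 346.] [ 691.4 -249.8   -0. ] [ 627.3 -311.9   59.9]
side hatch_pad 0.73 [200. 333.] [ 479.  -221.9   91. ] [ 478.9 -221.3   91.4]
side hatch_hinge 0.63 [186. 336.] [ 490.1 -276.8   88. ] [ 488.9 -272.4   90.8]
side heater 0.69 [222. 307.] [ 537.1 -254.4    0. ] [ 509.1 -168.8   65.4]
side beaker 0.97 [223. 388.] [ 381.3 -322.3    0. ] [ 377.5 -291.1   22. ]
side timer 0.6 [207. 235.] [ 698.7 -238.2    0. ] [ 685.4 -213.6   19.2]
side tint_brush 0.76 [262. 301.] [ 503.7 -131.     0. ] [ 501.4 -124.2    6.1]
```

View pics/scene0.png

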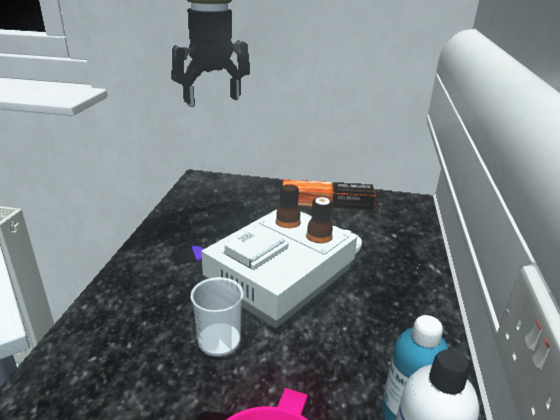

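View pics/side0.png

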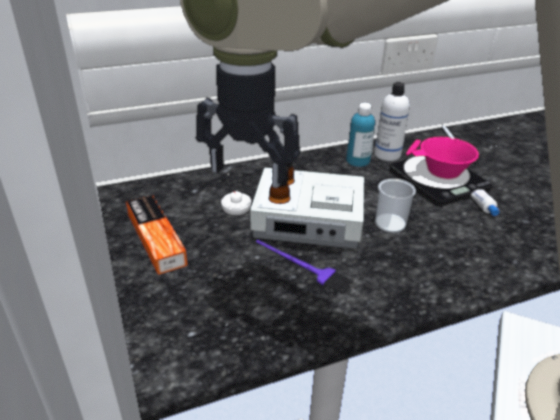

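The scene view shows the hatch near (col 255, row 245), the vials at (288, 205) and (320, 220), and the beaker at (218, 315). The side view shows the heater's front facing the camera (world +y), with the brush in front of it at (300, 262). The pad is near (478, -228). I'll hover there with the fingers closed and check from near.

>>> {"name": "play_rows", "arguments": {"series": [[[-1.5, -4.5, 0, 0, 0], [-3, -9, 0, 0, 0], [-4.5, -13.5, 0, 0, 0], [-6, -18, 0, 0, 0], [-7, -22, -1, 0, 0], [-7, -22, -1, 0, 0], [-7, -22, -1, 0, 0], [-7, -22, -1, 0, 0], [-7, -22, -1, 0, 0]]], "force": 40}}

```text
clock: 1.9
tcp_pos: [480.4, -219.0, 221.7]
ee_rot: [0.0, 0.707, 0.708, 0.0]
force: [-0.2, -0.5, 0.1]
width: 0.002
gripper_force: 0.0
```

```bash
cat >> h.py <<'E'
from scipy.spatial.transform import Rotation as Ro
def wrist_z(c,s,px,z):
    f=210/np.tan(np.radians(c["vertical_fov"]/2));u=np.array([px[1]-c["cx"],px[0]-c["cy"]]);r=np.hypot(*u);th=r/f
    d=np.array([*(np.sin(th)*u/max(r,1e-9)),np.cos(th)]);M=np.array(c["mount"])
    q=s["ee_rot"];W=Ro.from_quat([q[1],q[2],q[3],q[0]]).as_matrix()
    o=W@M[:3,3]+s["tcp_pos"];d=W@M[:3,:3]@d;return o+d*(z-o[2])/d[2]
E
python3 - <<'E'
from h import *
s=robot.sense();print(s["clock"],s["tcp_pos"],s["ee_rot"],s["force"],s["width"])
for n in("wrist","scene","side"):
    c=eyes.read_camera(n);cv2.imwrite(f"pics/{n}1.png",c["img"][:,:,::-1])
    for l,z in(("hatch_pad",91),("hatch_hinge",88),("heater",0),("vial_front",145),("vial_rear",145)):
        for p in eyes.pinpoint(c,l)[:1]:
            X=wrist_z(c,s,p["pixel"],z) if n=="wrist" else at_z(c,p["pixel"],z)
            print(n,l,round(p["p"],2),np.round(p["pixel"]),X.round(1))
    for p in eyes.trace(c,"hatch")[:1]:
        m=p["region"].astype(np.uint8);print(p["p"],m.sum())
        if n!="wrist":
            P=np.array([at_d(c,q) for q in np.argwhere(m)]);P=P[abs(P[:,2]-91)<5]
            print(P[:,2].mean())
        else: P=np.array([wrist_z(c,s,q,91) for q in np.argwhere(m)])
        print(n,"rect",cv2.minAreaRect(P[:,:2].astype(np.float32)))
E
```

```text
1.9 [ 480.3905445  -218.98517952  221.65611546] [2.60931526e-04 7.06509532e-01 7.07703474e-01 8.25901124e-05] [-0.24799954 -0.50900635  0.14224521] 0.001795593734124373
wrist hatch_pad 0.85 [216. 284.] [ 484.2 -229.3   91. ]
wrist hatch_hinge 0.93 [262. 294.] [ 494.1 -275.    88. ]
wrist heater 0.85 [216. 325.] [ 533.1 -256.7    0. ]
wrist vial_front 0.88 [175. 378.] [ 549.6 -183.8  145. ]
wrist vial_rear 0.79 [238. 384.] [ 558.7 -231.4  145. ]
0.91 5152
wrist rect ((488.4776916503906, -243.79464721679688), (75.92120361328125, 65.04641723632812), 14.690686225891113)
scene hatch_pad 0.92 [238. 244.] [ 478.4 -231.7   91. ]
scene hatch_hinge 0.87 [250. 266.] [ 492.3 -273.1   88. ]
scene heater 0.8 [281. 281.] [ 533.5 -260.5    0. ]
0.79 1228
90.26603867854587
scene rect ((487.5570373535156, -246.58177185058594), (75.57905578613281, 62.67295837402344), 14.32196044921875)
side hatch_pad 0.76 [199. 332.] [ 481.9 -224.7   91. ]
side hatch_hinge 0.94 [185. 333.] [ 496.2 -277.1   88. ]
side heater 0.91 [224. 310.] [ 529.2 -248.     0. ]
0.92 936
90.37329751545181
side rect ((486.5367126464844, -243.55369567871094), (75.61894989013672, 61.190582275390625), 15.713824272155762)
```

View pics/wrist1.png

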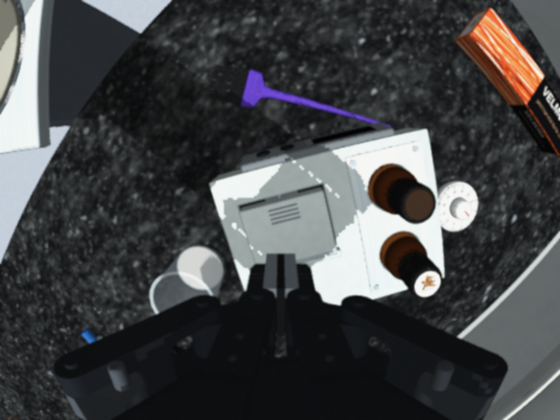

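The wrist view shows the hatch at (285, 228) with its rib pad at (284, 213). The vial caps are at (410, 200) and (425, 283), and the beaker is at (190, 280). The heater is turned about 14.7°, which puts the pad near (483, -227) and the button near (466, -249). I'll turn the gripper so its wide side and the camera stay clear of the vials.

>>> {"name": "play_rows", "arguments": {"series": [[[0.2, -0.4, 0, 8.5, 0], [0.2, -0.4, 0, 17, 0], [0.2, -0.4, 0, 25.5, 0], [0.2, -0.4, 0, 34, 0], [0.2, -0.4, 0, 42.5, 0], [0.2, -0.4, 0, 51, 0], [0.2, -0.4, 0, 59.5, 0], [0.2, -0.4, 0, 68, 0], [0.2, -0.4, 0, 76.5, 0], [0.2, -0.4, 0, 85, 0], [0.2, -0.4, 0, 93.5, 0], [0.2, -0.4, 0, 102, 0]]]}}

```text
clock: 4.15
tcp_pos: [482.0, -224.0, 221.3]
ee_rot: [0.0, -0.108, 0.994, -0.0]
force: [0.4, 0.0, -0.1]
width: 0.006
gripper_force: 0.0
```

>>> {"name": "play_rows", "arguments": {"series": [[[0, 0, -3, 3, 0], [0, 0, -6, 3, 0], [0, 0, -9, 3, 0], [0, 0, -11, 3, 0], [0, 0, -12, 3, 0], [0, 0, -12, 3, 0], [0, 0, -12, 3, 0]]]}}

```text
clock: 4.85
tcp_pos: [482.4, -224.3, 102.2]
ee_rot: [0.001, -0.131, 0.991, -0.0]
force: [0.3, 1.3, 0.1]
width: 0.0
gripper_force: 0.0
```

```bash
python3 - <<'E'
from h import *
s=robot.sense();print(s["clock"],s["tcp_pos"],s["ee_rot"],s["force"],s["joints"])
c=eyes.read_camera("side");a=c["img"][:,:,::-1][100:260,210:430];cv2.imwrite("pics/s2.png",cv2.resize(a,None,fx=3,fy=3))
c=eyes.read_camera("wrist");cv2.imwrite("pics/w2.png",c["img"][:,:,::-1])
for l in("hatch_pad","hatch_hinge"):
    p=eyes.pinpoint(c,l)
    if p:print(l,p[0]["p"],wrist_z(c,s,p[0]["pixel"],91).round(1))
E
```

```text
4.85 [ 482.4202232  -224.28487637  102.18175429] [ 5.00426970e-04 -1.30561582e-01  9.91439951e-01 -4.95788266e-04] [0.3372088  1.28546938 0.1006087 ] [-6.57891596e-01  4.81091465e-01  1.54421661e+00  1.26867187e-05
  1.11487575e+00 -2.49056435e+00]
hatch_pad 0.92 [ 483.8 -226.1   91. ]
hatch_hinge 0.72 [ 496.4 -272.4   91. ]
```

View pics/s2.png

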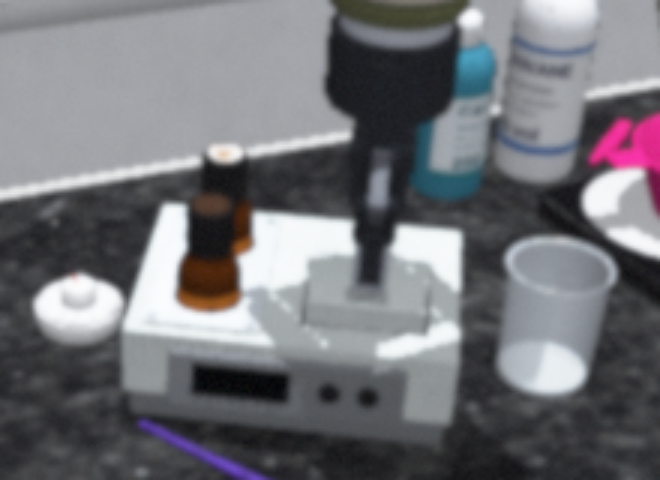

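View pics/w2.png

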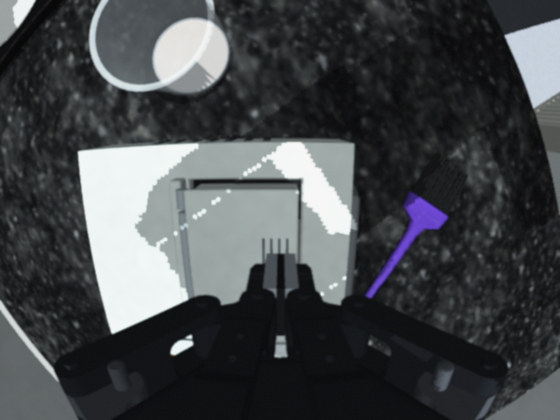

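The side view shows the fingertip over the pad, and the wrist view shows the ribs at (277, 245) just at the fingertip, with the sides clear. I'll press now in small steps.

>>> {"name": "play_rows", "arguments": {"series": [[[0, 0, -0.5, 0, 0], [0, 0, -0.9, 0, 0], [0, 0, -1.1, 0, 0], [0, 0, -1.2, 0, 0], [0, 0, -1.3, 0, 0], [0, 0, -1.4, 0, 0], [0, 0, -1.5, 0, 0], [0, 0, -1.5, 0, 0]]]}}

```text
clock: 5.85
tcp_pos: [481.9, -223.9, 86.2]
ee_rot: [-0.0, -0.131, 0.991, 0.0]
force: [-1.1, 1.7, 3.4]
width: 0.001
gripper_force: 1.3
```

>>> {"name": "play_rows", "arguments": {"series": [[[0, 0, -0.1, 0, 0], [0, 0, -0.15, 0, 0], [0, 0, -0.2, 0, 0], [0, 0, -0.2, 0, 0]]]}}

```text
clock: 6.25
tcp_pos: [482.0, -224.0, 84.7]
ee_rot: [0.0, -0.131, 0.991, -0.0]
force: [-2.8, 1.7, 6.5]
width: -0.002
gripper_force: 3.4
```

>>> {"name": "play_rows", "arguments": {"series": [[[0, 0.5, 3, 0, 0], [0, 1.5, 7, 0, 0], [0, 2.5, 11, 0, 0], [0, 3, 13, 0, 0], [0, 3, 13, 0, 0], [0, 3, 13, 0, 0]]]}}

```text
clock: 6.85
tcp_pos: [481.9, -194.0, 213.8]
ee_rot: [-0.0, -0.131, 0.991, -0.0]
force: [-0.5, -0.0, -1.2]
width: 0.001
gripper_force: 0.0
```

```bash
python3 - <<'E'
from h import *
s=robot.sense();print(s["clock"],s["tcp_pos"],s["force"])
c=eyes.read_camera("side");a=c["img"][:,:,::-1][100:260,210:430];cv2.imwrite("pics/s3.png",cv2.resize(a,None,fx=3,fy=3))
E
```

```text
6.85 [ 481.90784549 -194.03467714  213.75145751] [-0.49398284 -0.02402174 -1.15960526]
```

View pics/s3.png

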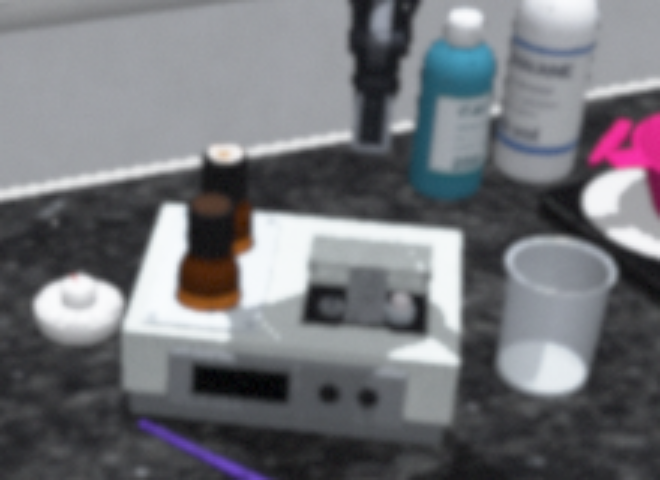

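The hatch is swinging up by itself, at (370, 265), and the button shows at (402, 303). I'll wait for it to open fully, plus two seconds more.

>>> {"name": "play_rows", "arguments": {"series": [[[0, 0, 0, 0, 0], [0, 0, 0, 0, 0], [0, 0, 0, 0, 0], [0, 0, 0, 0, 0], [0, 0, 0, 0, 0], [0, 0, 0, 0, 0], [0, 0, 0, 0, 0], [0, 0, 0, 0, 0], [0, 0, 0, 0, 0], [0, 0, 0, 0, 0], [0, 0, 0, 0, 0], [0, 0, 0, 0, 0]]]}}

```text
clock: 8.1
tcp_pos: [482.0, -194.0, 214.3]
ee_rot: [-0.0, -0.131, 0.991, 0.0]
force: [1.2, -0.4, 1.3]
width: -0.001
gripper_force: 0.0
```

>>> {"name": "play_rows", "arguments": {"series": [[[0, 0, 0, 0, 0], [0, 0, 0, 0, 0], [0, 0, 0, 0, 0], [0, 0, 0, 0, 0], [0, 0, 0, 0, 0], [0, 0, 0, 0, 0], [0, 0, 0, 0, 0], [0, 0, 0, 0, 0], [0, 0, 0, 0, 0], [0, 0, 0, 0, 0], [0, 0, 0, 0, 0], [0, 0, 0, 0, 0]]]}}

```text
clock: 9.3
tcp_pos: [482.0, -194.0, 214.3]
ee_rot: [-0.0, -0.131, 0.991, 0.0]
force: [1.0, -0.7, 0.2]
width: -0.001
gripper_force: 0.0
```

```bash
python3 - <<'E'
from h import *
s=robot.sense();print(s["clock"],s["tcp_pos"])
for n in("wrist","scene","side"):
    c=eyes.read_camera(n)
    if n=="wrist":cv2.imwrite("pics/w4.png",c["img"][:,:,::-1])
    for p in eyes.pinpoint(c,"cutout_top")[:1]:
        print(n,p["p"],p["pixel"],(wrist_z(c,s,p["pixel"],83) if n=="wrist" else at_z(c,p["pixel"],83)).round(1))
    for p in eyes.trace(c,"cutout")[:1]:
        print(n,"tr",p["p"],p["region"].sum(),p["pixel"],(wrist_z(c,s,p["pixel"],83) if n=="wrist" else at_z(c,p["pixel"],83)).round(1))
E
```

```text
9.3 [ 481.97220072 -193.98063581  214.30206051]
wrist 0.74 [166.7, 227.3] [ 462.1 -246.6   83. ]
wrist tr 0.71 140 [169.5, 226.9] [ 464.6 -246.4   83. ]
scene 0.46 [250.9, 243.9] [ 465.7 -251.4   83. ]
scene tr 0.37 43 [252.0, 243.8] [ 464.  -253.9   83. ]
side 0.43 [198.3, 345.0] [ 462.4 -249.6   83. ]
```

View pics/w4.png

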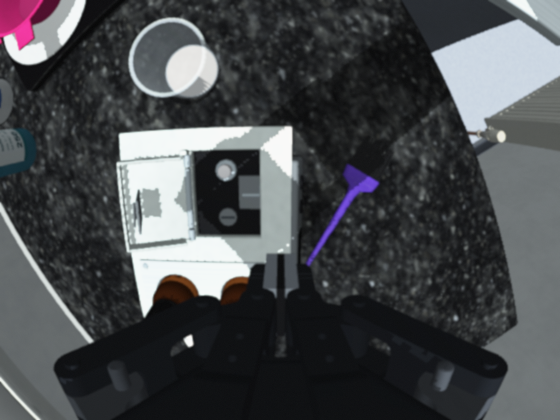

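The hatch is folded back at (155, 200), with the button at (226, 170) and a small grey block at (250, 190). I'll finish the wait and check that block's height from the depth image.

>>> {"name": "play_rows", "arguments": {"series": [[[0, 0, 0, 0, 0], [0, 0, 0, 0, 0], [0, 0, 0, 0, 0], [0, 0, 0, 0, 0], [0, 0, 0, 0, 0], [0, 0, 0, 0, 0], [0, 0, 0, 0, 0], [0, 0, 0, 0, 0], [0, 0, 0, 0, 0], [0, 0, 0, 0, 0], [0, 0, 0, 0, 0], [0, 0, 0, 0, 0]]]}}

```text
clock: 10.95
tcp_pos: [482.0, -194.0, 214.3]
ee_rot: [0.0, -0.131, 0.991, -0.0]
force: [0.7, -0.1, -0.0]
width: 0.0
gripper_force: 0.0
```

```bash
python3 - <<'E'
from h import *
s=robot.sense();c=eyes.read_camera("wrist");M=np.array(c["mount"]);q=s["ee_rot"];W=Ro.from_quat([q[1],q[2],q[3],q[0]]).as_matrix()
f=210/np.tan(np.radians(c["vertical_fov"]/2))
def P(r,k):
    u=np.array([k-c["cx"],r-c["cy"]]);n=np.hypot(*u);D=c["depth"][r,k];v=np.array([*(np.tan(n/f)*u/n),1])*D
    return W@(M[:3,:3]@v+M[:3,3])+s["tcp_pos"]
print("tool-cam",M[:3,3])
for rk in((169,226),(163,226),(190,250),(182,245),(200,255),(216,228),(165,250),(160,280),(240,260),(200,155),(190,130)):print(rk,P(*rk).round(1))
E
```

```text
tool-cam [  68.72059701   -0.32527584 -143.59519514]
(169, 226) [ 464.3 -247.2   83.1]
(163, 226) [ 460.4 -249.3   76.2]
(190, 250) [ 489.2 -224.8   28.8]
(182, 245) [ 482.2 -231.8   29.3]
(200, 255) [ 498.2 -217.2   28.5]
(216, 228) [ 508.1 -237.1   73. ]
(165, 250) [ 458.3 -228.9   66.9]
(160, 280) [ 446.1 -204.2   75.6]
(240, 260) [ 521.9 -203.    76.5]
(200, 155) [ 502.1 -300.   100.3]
(190, 130) [ 496.1 -320.8  109.8]
```

The block is deep inside, so the way is clear. The button is at (464.5, -248, 83).

>>> {"name": "play_rows", "arguments": {"series": [[[-0.8, -2.7, 0, 0, 0], [-1.7, -5.4, 0, 0, 0], [-1.7, -5.4, -4, 0, 0], [-1.7, -5.4, -8, 0, 0], [-1.7, -5.4, -11, 0, 0], [-1.7, -5.4, -12.5, 0, 0], [-1.7, -5.4, -13, 0, 0], [-1.7, -5.4, -13.3, 0, 0], [-1.7, -5.4, -13.5, 0, 0], [-1.7, -5.4, -13.7, 0, 0], [-1.7, -5.4, -13.7, 0, 0], [-1.7, -5.4, -13.7, 0, 0]]]}}

```text
clock: 12.2
tcp_pos: [465.2, -248.1, 77.8]
ee_rot: [0.0, -0.131, 0.991, -0.0]
force: [-2.5, 1.4, 3.8]
width: -0.003
gripper_force: 1.9
```

>>> {"name": "play_rows", "arguments": {"series": [[[0, 0, -0.1, 0, 0], [0, 0, -0.15, 0, 0], [0, 0, -0.2, 0, 0], [0, 0, -0.2, 0, 0], [0, 0, -0.2, 0, 0]]]}}

```text
clock: 12.7
tcp_pos: [465.2, -248.2, 76.7]
ee_rot: [0.001, -0.131, 0.991, -0.001]
force: [-5.5, 3.2, 16.5]
width: 0.002
gripper_force: 8.0
```

Force climbed to 16.5 N at z 76.7, so the button is on its stop. I'll draw away and check.

>>> {"name": "play_rows", "arguments": {"series": [[[0, 0, 1, 0, 0], [0, 0, 4, 0, 0], [0, 0.5, 8, 0, 0], [0, 3, 12, 0, 0], [1.5, 5.4, 14, 0, 0], [1.5, 5.4, 14, 0, 0], [1.5, 5.4, 14, 0, 0], [1.5, 5.4, 14, 0, 0], [1.5, 5.4, 14, 0, 0], [1.5, 5.4, 14, 0, 0]]]}}

```text
clock: 13.7
tcp_pos: [479.6, -194.5, 214.6]
ee_rot: [-0.001, -0.13, 0.992, 0.0]
force: [-0.2, -0.5, -1.0]
width: -0.001
gripper_force: 0.0
```

```bash
python3 - <<'E'
from h import *
s=robot.sense();c=eyes.read_camera("wrist");M=np.array(c["mount"]);q=s["ee_rot"];W=Ro.from_quat([q[1],q[2],q[3],q[0]]).as_matrix()
print(s["clock"],s["tcp_pos"],s["force"])
f=210/np.tan(np.radians(c["vertical_fov"]/2))
def P(r,k):
    u=np.array([k-c["cx"],r-c["cy"]]);n=np.hypot(*u);D=c["depth"][r,k];v=np.array([*(np.tan(n/f)*u/n),1])*D
    return W@(M[:3,:3]@v+M[:3,3])+s["tcp_pos"]
p=eyes.trace(c,"cutout")
if p:print(p[0]["p"],p[0]["pixel"],np.array([P(int(p[0]["pixel"][0])+i,int(p[0]["pixel"][1])+j) for i in(-1,0,1) for j in (-1,0,1)])[:,2].round(1))
print(P(200,155).round(1),P(190,130).round(1))
cv2.imwrite("pics/w5.png",c["img"][:,:,::-1])
E
```

```text
13.7 [ 479.64395214 -194.48213292  214.56225467] [-0.21713634 -0.52526259 -0.95102111]
0.53 [174.0, 224.7] [77.5 76.7 78.3 78.  78.6 78.2 78.9 78.1 77.8]
[ 499.7 -300.6   99.8] [ 494.3 -322.3  107.5]
```

View pics/w5.png

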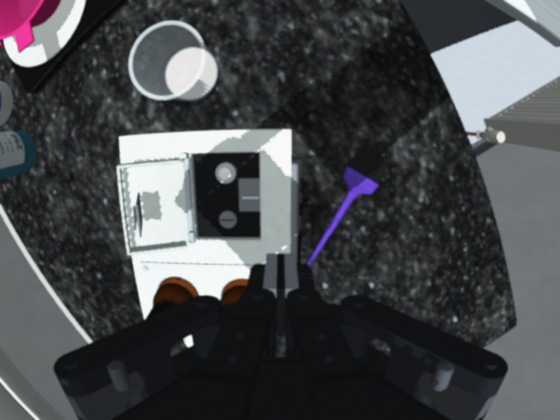

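The hatch is still folded back at (155, 200). The button at (225, 174) now reads about 5 mm lower, level with its collar, and the surroundings are unmoved.

```bash
python3 -c "
from bench import job_done
print(job_done())"
```

```text
the job is handed in; nothing more can be done
None
```

The job is handed in with no verdict returned: the hatch was pressed once and opened by itself, the button was pushed to its stop (fingertip at 76.7 mm, 16.5 N), the hatch is still open, and in the last wrist view the beaker and brush had not moved (the vials showed only in part, the timer not at all).

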